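Wedge a wax block tight in the trimming fixture and lock it

TASK

Pick up the small hammer and tap the brass wedge of the sloping trimming fixture sideways on its red head, in several short taps with the hammer drawn clear in between, until it stops advancing and sits fully home; never push the wedge in with the gripper itself. Lay the hammer back down on the blue mat, then take the red-headed pin from its stand and push it fully down through the wedge's hole into the hole of the bed beneath, so that the wedge is locked. Let go of everything and leave the other things on the bench where they are.

Things in the scene. Friction and masses are not known exactly. Their poses are not given: they have to be found in the camera images.
- wedge (a joint): Travel (m) of the brass wedge along bed +y. 0.030 = home: a hard stop, its tapered side then tight on the steel cheek. Starts at 0 to 0.012 and stays where left; moving it takes about 8 N (plus 15 N per m/s). Wedge: 130 mm long, 12 mm thick, 36 mm wide at the tail, 22 mm at the nose, with an 11 mm hole along bed z, 55 mm ahead (+y) of its tail end.
- wedge_tail (a point): Centre of the flat struck face at the -y end of the wedge's red head (head 32 mm along x, 24 mm along z, 16 mm long). Struck towards +y. Axes are the bed's: y level, the driving direction; x up the slope, away from the robot; z the bed's normal, leaning 30 degrees from vertical towards the robot. Free air on its -y side; when home it stands 20 mm outside the bed's edge.
- lock_hole (a point): Centre of the mouth of the 11 mm hole in the bed's top (24 mm deep, through), axes as wedge_tail: the pin goes in along -z, 30 degrees from vertical. The wedge covers it, its top 12.5 mm above this point; its hole lines up only when home. Within 60 mm nothing is over 13 mm above the bed but the wedge's red head (24.5 mm high, from 39 mm off on the -y side).
- fixture: Fixed trimming fixture: origin under its base below the bed's middle, z up, x to the bed's high side, y the driving direction. Bed: aluminium, 140 mm up the slope by 180 mm, top 50 mm above the table at the low (robot) edge, 120 mm at the high edge; a yellow cassette with wax block, dark jaws and a tapered cheek on it.
- hammer_grip (a point): Two-faced hammer: steel head, white faces, black handle, 0.22 to 0.36 kg, lying on the mat. Point mid-handle, near the centre of mass, 22 mm above the mat. x to the head, y along the head, z up. Handle 18 mm wide (y), 24 mm high, straight from x = -105 to +42; pommel 34 mm high to -134. Head: 36 mm diameter along y, axis at x = +60, z = -4, round striking faces at y = +34 and -34 mm.
- hammer: The same hammer; origin on its underside (22 mm below hammer_grip).
- mat: Blue flat mat fixed to the table, 280 (x) by 160 (y) by 4 mm; origin at the middle of its underside.
- pin_center (a point): Locking pin, 40 g, upright in the stand; point half-way up its axis, z to the head. Steel shank 8 mm in diameter, chamfered tip, 34 to 6 mm below the point; red round head 15 mm in diameter, from 6 mm below (shoulder) to 34 mm above. Fully in, the shoulder rests on the wedge and this point is 18.5 mm above lock_hole along z. Grip the head 18 mm above the point so that the fingertips stay clear.
- pin: The same pin; origin at its tip.
- stand: White square block, 60 x 60 x 40 mm, fixed to the table, origin at the middle of its underside; the pin stands in its 9 mm central hole with its shoulder on the block's top, so the shank must be lifted 30 mm to come free.
- jar_c (a point): Centre of a clear specimen jar with blue cap, 60 mm wide, 85 mm high (bystander).
- bottle_c (a point): Centre of an amber bottle, 64 mm wide, 150 mm high (bystander).
- mould_c (a point): Centre of a small steel embedding mould, 45 x 34 x 14 mm (bystander).
- cassette_c (a point): Centre of a loose green cassette, 40 x 28 x 6 mm (bystander).
- beaker_c (a point): Centre of a steel beaker, 70 mm wide, 90 mm high (bystander).
Mind the look-alikes: they are no part of the job. Leave any green look-alike of the hammer alone.

How it is judged:
On the way, in this order (a step that is already met when the one before it is completed fails the run):
1. a short tap has driven the wedge at least 2 mm, the hammer is clear of it again, and the wedge is still at least 3 mm short of home (distance of wedge_tail from where it was at the start of the episode above 0.002 m and value of joint wedge below 0.027 m and contact force between hammer and wedge below 0.2 N and height (world z) of hammer above 0.03 m), for 0.1 s.
2. the wedge is fully home (within 2 mm) (value of joint wedge above 0.028 m), for 0.1 s.
At the end, for the whole second after the job is handed in: Wedge within 2 mm of home; pin through wedge and bed: centre within 6 mm of the hole axis in bed x and y, within 4 mm of full depth, axis within 0.25 rad; hammer lying flat, its grip point over the 280 x 160 mm mat and below 34 mm; hammer and pin at rest (value of joint wedge above 0.028 m and x of pin_center in the frame of lock_hole between -0.006 and 0.006 m and y of pin_center in the frame of lock_hole between -0.006 and 0.006 m and z of pin_center in the frame of lock_hole below 0.0225 m and angle between the z axis of pin_center and the z axis of lock_hole, either way round below 0.25 rad and x of hammer_grip in the frame of mat between -0.14 and 0.14 m and y of hammer_grip in the frame of mat between -0.08 and 0.08 m and height (world z) of hammer_grip below 0.034 m and linear speed of each of hammer, pin below 0.02 m/s); the robot touches nothing.
It fails at once if the gripper or arm pushes the wedge (over 2 N) before it is home (value of joint wedge below 0.0275 m and contact force between any of the fingers, the arm and wedge above 2 N).
It fails at once if a bystander is shifted or tipped by more than 30 mm (distance of any of jar_c, bottle_c, mould_c, cassette_c, beaker_c from where it was at the start of the episode above 0.03 m).
It also fails if it takes over 64 s, if anything falls off the work surface, if the arm or the gripper's body presses on something with over 40 N, if the wrist force passes 120 N, or if a joint passes its speed limit or range.

ROBOT

A 7-joint arm with a two-finger parallel gripper is mounted at the origin on the work surface. World frame = base frame: x ahead of the robot, y to its left, z up, the work surface at z = 0. Lengths are in m, angles in rad, forces in N, time in s.
With the tool pointing down it reaches from about 0.4 to 0.875 m from the base axis. Payload 6.5 kg.
Tool frame: the origin (TCP) lies on the centre line of the jaws, within the pads' length; the fingertips stand 25 mm ahead of it and the grasp point (between the pads) lies 6 mm ahead of it; z points along the fingers, y is the line along which they close (so a half turn about z gives the same grasp; the last joint's range is limited). The gripper opens to 88 mm and grips with 3 to 60 N. Pads are 18 mm wide; open, the fingers measure 123 mm over their backs; the gripper's body (75 mm by 187 mm) begins 45 mm behind the grasp point.
Start: joints at [1.272, 0.536, -0.004, 1.538, 0.003, 1.067, -0.071], TCP at [0.15, -0.632, 0.264] pointing down, gripper open.
Joint ranges: [-2.7, 2.7], [-0.37, 2.16], [-1.27, 1.26], [0.24, 2.4], [-1.31, 4.45], [0.19, 1.91], [-2.76, 2.76]. Speed limits (rad/s): [2.39, 2.39, 3.14, 3.14, 3.14, 3.14, 3.14].

INTERFACE

Orientations are given as a unit quaternion [w, x, y, z].
In Python, from rig import bot gives the robot as it stands. The module is installed in compiled form; this text tells all that it offers.
- The arm moves only by the shell command python3 -m jog 'ROWS' [FORCE]. ROWS is text: rows parted by semicolons, each of 7 numbers parted by spaces: the closure, from 0 (fully open) to 1 (shut), then the shift along the tool's x, y, z each as a share of 0.6 m, from -1 to 1, then the turn, a rotation vector about the tool's x, y, z each as a share of 60 degrees, from -1 to 1. In form: claw x y z wx wy wz; .... A call has 1 to 12 rows; each row is the pose to reach, as a shift and turn from the pose commanded when the call began, along the tool's axes at that moment; what a row does not reach only later rows make up. A row lasts 1/12 s, in which the tool goes at most 41.7 mm and 7.16 degrees, less where a joint would pass 70% of its speed; a pose out of reach is approached as far as the arm can. A call with a number of a shift or a turn outside -1 to 1 is refused whole. A call with a gripper value outside its range is refused whole. The fingers move at their own pace and stop on an object; FORCE is the grip in N (left out, the last holds). Time passes only in rows, so rows that repeat a pose let the fingers close. It gives the time, the measured TCP pose, the force, the opening and the grip force at its end, in the units of the state.
- bot.sense(): the state, without advancing time (a new reading comes with each control period).
- bot.read_camera(name): name is "side" or "top" or "wrist"; returns the picture (384x512x3 uint8, red, green, blue); there is no depth.
- bot.calibration(name): a dict with "fx", "fy", "cx", "cy" (pixels), "R" (3x3) and "t" (3): a world point X has camera coordinates R X + t; the wrist camera has in their place "hand_eye" (4x4, takes a point from camera to tool coordinates, whose origin is the TCP and whose axes are the flange's). Camera axes: x right, y down, z forward; pixel columns grow to the right and rows downward; lengths in m; the calibration is good to about 2 mm. A picture is of the moment at which its call begins: read the wrist's pose just before it. calibration takes no time and is no camera call.
- bot.job_done(): hands the job in; it is judged then, once.
The state is a dict: "clock": time; "joint_positions": joint angles; "joint_vel": joint speeds; "tau": joint torques, N m; "ee_pos": TCP position; "ee_rot": TCP orientation; "force": force on the tool from outside, world axes, zero at the start; "ft_torque": the same for the moment, N m; "gripper_width": finger opening in m; "grip_force": force on a finger pad.
Only numpy, scipy, OpenCV 4.12 (cv2) and the standard library are available. Lean on these libraries where they do the work, as an engineer would, in place of code of your own. Each camera call takes 0.05 s, during which the arm holds its last target. There are 200 camera calls.

## Working session

There is one attempt and no reset: what is moved stays moved. The work goes in short steps, Python scripts to look and compute and a shell command to move; the robot and the scene stay as the last step left them, time stands still between calls to the robot, and variables do not carry over. Pictures are saved under pics/ and viewed, at most 15 in all, crops included, and the job is handed in when it is done.

```bash
mkdir -p pics
python3 - <<'E'
from rig import bot
import cv2,numpy as np
s=bot.sense();print(s)
a=bot.read_camera("top");b=bot.read_camera("side")
np.save('top0.npy',a);np.save('side0.npy',b)
cv2.imwrite('pics/top0.png',cv2.resize(a[:,:,::-1],(800,600),interpolation=cv2.INTER_CUBIC));cv2.imwrite('pics/side0.png',cv2.resize(b[:,:,::-1],(800,600),interpolation=cv2.INTER_CUBIC))
for n in("top","side","wrist"):print(n,bot.calibration(n))
E
```

```text
{'clock': 0.0, 'joint_positions': array([ 1.27177947,  0.53714543, -0.00445442,  1.53885709,  0.00260485,
        1.06733078, -0.07119253]), 'joint_vel': array([ 0.00023219, -0.00068221, -0.00060639,  0.00092107, -0.00033386,
        0.00042409, -0.00019307]), 'tau': array([ 1.10701018e-03, -5.70972168e+01,  9.91250016e-01, -2.51596874e+01,
       -5.62089030e-02,  1.78985606e-02,  1.67100811e-04]), 'ee_pos': array([ 0.14982847, -0.63190352,  0.2628586 ]), 'ee_rot': array([-8.52175689e-04,  9.93226278e-01,  1.16192980e-01, -1.61908105e-04]), 'force': array([-0.86196849,  0.30533071, -0.34120572]), 'ft_torque': array([0.05065146, 0.04027756, 0.01350411]), 'grip_force': 0.0, 'gripper_width': 0.08803925165072506}
top {'fx': 364.2057059738837, 'fy': 364.2057059738837, 'cx': 253.93801324687274, 'cy': 190.48509772358457, 'R': array([[-0.01181643, -0.99971796,  0.02060015],
       [-0.99908468,  0.01095691, -0.04134903],
       [ 0.04111165, -0.0210699 , -0.99893238]]), 't': array([0.05156276, 0.4557184 , 1.13565798])}
side {'fx': 349.83012519078704, 'fy': 349.83012519078704, 'cx': 255.0557444035264, 'cy': 187.4655840559316, 'R': array([[-0.9996279 ,  0.0247573 , -0.01145184],
       [ 0.02524987,  0.68098178, -0.73186492],
       [-0.0103205 , -0.73188174, -0.68135351]]), 't': array([0.44238909, 0.04019279, 1.06841629])}
wrist {'fx': 307.23297339076106, 'fy': 307.23297339076106, 'cx': 249.39857798296276, 'cy': 188.31640160738343, 'hand_eye': array([[ 7.51196581e-04, -9.51427033e-01, -3.07873411e-01,
         8.07466831e-02],
       [ 9.99999711e-01,  6.77681852e-04,  3.45698998e-04,
         5.60283083e-04],
       [-1.20267149e-04, -3.07873582e-01,  9.51427266e-01,
        -1.21191968e-01],
       [ 0.00000000e+00,  0.00000000e+00,  0.00000000e+00,
         1.00000000e+00]])}
```

View pics/top0.png

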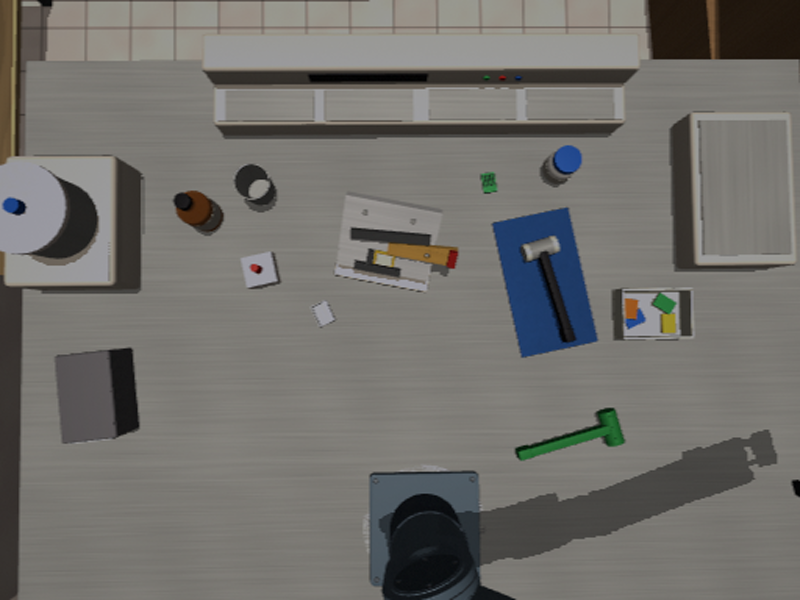

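View pics/side0.png

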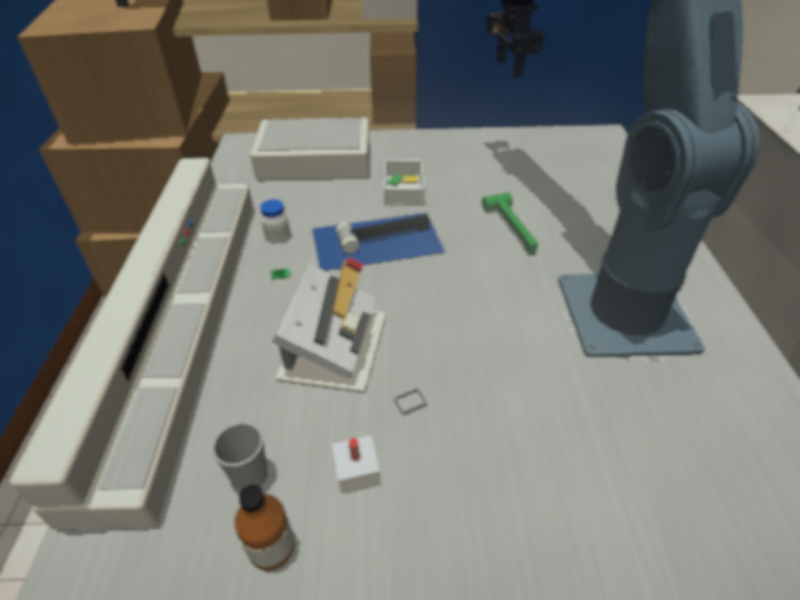

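Top view (800x600 scale): hammer candidates are the steel/black one on the blue mat (head 540,248, handle end 568,338) and the green look-alike (600,428), so I take the first. The red things are the pin head in its stand (256,268) and the wedge head (453,258). Next is a close crop to check the choice.

```bash
cat > h.py <<'E'
import numpy as np,cv2
from rig import bot
from scipy.spatial.transform import Rotation as Ro
def cam(n,s=None):
    c=bot.calibration(n);K=np.array([[c['fx'],0,c['cx']],[0,c['fy'],c['cy']],[0,0,1]])
    if n!='wrist': return K,np.array(c['R']),np.array(c['t'])
    T=np.eye(4);q=s['ee_rot'];T[:3,:3]=Ro.from_quat([q[1],q[2],q[3],q[0]]).as_matrix();T[:3,3]=s['ee_pos']
    W=np.linalg.inv(T@np.array(c['hand_eye']));return K,W[:3,:3],W[:3,3]
def ray(C,uv):
    K,R,t=C;d=R.T@np.linalg.solve(K,[uv[0],uv[1],1.]);return -R.T@t,d/np.linalg.norm(d)
def onz(C,uv,z):
    o,d=ray(C,uv);return o+d*(z-o[2])/d[2]
def tri(rs):
    A=sum(np.eye(3)-np.outer(d,d) for o,d in rs);b=sum((np.eye(3)-np.outer(d,d))@o for o,d in rs)
    p=np.linalg.solve(A,b);return p,[np.linalg.norm(np.cross(p-o,d)) for o,d in rs]
def proj(C,X):
    K,R,t=C;p=K@(R@np.asarray(X,float)+t);return p[:2]/p[2]
def blobs(m,amin=8):
    n,l,st,ce=cv2.connectedComponentsWithStats(m.astype(np.uint8));return [(st[i,4],ce[i],st[i,:4],l==i) for i in range(1,n) if st[i,4]>=amin]
def hsv(a):return cv2.cvtColor(a,cv2.COLOR_RGB2HSV).astype(int)
def red(a):h=hsv(a);return ((h[...,0]<8)|(h[...,0]>172))&(h[...,1]>140)&(h[...,2]>60)
def blue(a):h=hsv(a);return (abs(h[...,0]-109)<10)&(h[...,1]>150)
E
python3 - <<'E'
from h import *
np.set_printoptions(precision=4,suppress=True)
a=np.load('top0.npy');b=np.load('side0.npy');T=cam('top');S=cam('side')
for n,im in(('top',a),('side',b)):
    for x in blobs(red(im),6):print(n,x[0],x[1],x[2])
m=max(blobs(blue(a)),key=lambda x:x[0]);ys,xs=np.nonzero(m[3])
hull=cv2.convexHull(np.c_[xs,ys].astype(np.int32));r=cv2.minAreaRect(hull);bp=cv2.boxPoints(r)
P=np.array([onz(T,p,.004) for p in bp]);print('mat',P,P.mean(0),[np.linalg.norm(P[i]-P[i-1]) for i in range(4)])
hm=np.zeros(a.shape[:2],np.uint8);cv2.fillConvexPoly(hm,hull,1);h=hsv(a)
dk=(hm>0)&(a.max(2)<50);wh=(hm>0)&(h[...,1]<70)&(h[...,2]>90)
for nm,mm,z in(('dark',dk,.036),('white',wh,.03)):
    for x in blobs(mm,20):
        y,xx=np.nonzero(x[3]);Q=np.array([onz(T,p,z)[:2] for p in zip(xx,y)]);c=Q.mean(0);u=np.linalg.svd(Q-c)[2][0];e=(Q-c)@u
        print(nm,x[0],c,u,np.degrees(np.arctan2(u[1],u[0])),e.min(),e.max())
cr=a[105:235,200:395];cv2.imwrite('pics/crop1.png',cv2.resize(cr[:,:,::-1],None,fx=4,fy=4,interpolation=cv2.INTER_CUBIC))
E
```

```text
top 10 [320.7  48.9] [319  48   5   3]
top 56 [289.  165.5] [286 160   7  12]
top 19 [162.8421 171.0526] [161 169   5   5]
side 27 [226.1481 168.6667] [222 166   9   6]
side 13 [226.     283.6923] [225 282   3   5]
mat [[ 0.6066 -0.1494  0.004 ]
 [ 0.6394 -0.303   0.004 ]
 [ 0.3662 -0.3569  0.004 ]
 [ 0.3347 -0.2045  0.004 ]] [ 0.4867 -0.2535  0.004 ] [np.float64(0.2774281959482955), np.float64(0.15698487916139792), np.float64(0.27853284761165975), np.float64(0.15561570738460867)]
dark 479 [ 0.4521 -0.2657] [-0.9603 -0.2791] -163.79303461434162 -0.09416669023081506 0.08992148203275979
white 198 [ 0.5539 -0.242 ] [-0.2733  0.9619] 105.85803230925731 -0.03491824339754518 0.03456087329519119
```

View pics/crop1.png

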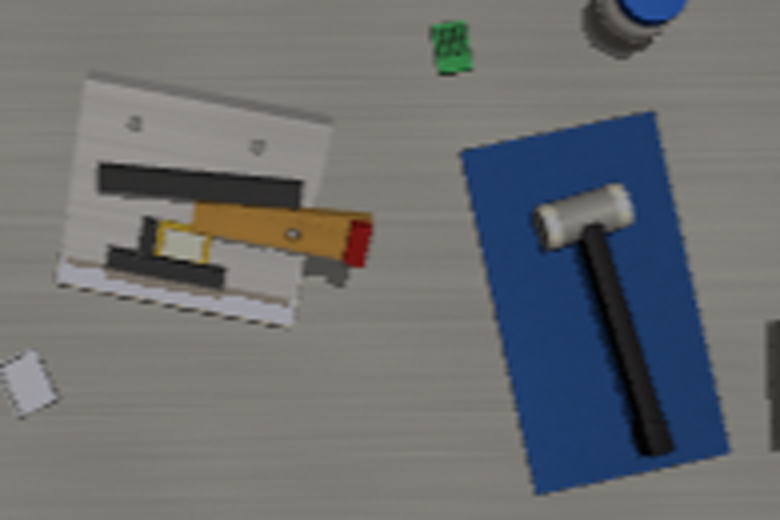

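Crop: the hammer on the mat has its head at (585,217), white faces left and right and a black handle to (655,450). The wedge's red head is at (357,243), and the bed's high edge runs (85,80)–(332,127). The choice is confirmed. I move over the hammer now and measure the fixture alongside.

```bash
python3 -m jog '0 .728 -.475 .08 0 0 -.045;0 .728 -.475 .08 0 0 -.045;0 .728 -.475 .08 0 0 -.045;0 .728 -.475 .08 0 0 -.045;0 .728 -.475 .08 0 0 -.045;0 .728 -.475 .08 0 0 -.045;0 .728 -.475 .08 0 0 -.045;0 .728 -.475 .08 0 0 -.045;0 .728 -.475 .08 0 0 -.045;0 .728 -.475 .08 0 0 -.045;0 .728 -.475 .08 0 0 -.045;0 .728 -.475 .08 0 0 -.045'
python3 -m jog '0 0 0 0 0 0 0;0 0 0 0 0 0 0;0 0 0 0 0 0 0'
cat >> h.py <<'E'
np.set_printoptions(precision=4,suppress=True)
def pose():
    s=bot.sense();q=s['ee_rot'];return np.array(s['ee_pos']),Ro.from_quat([q[1],q[2],q[3],q[0]])
def go(p,R=None):
    p0,R0=pose();R=R or R0
    print('row',np.round(R0.inv().apply(np.array(p)-p0)/.6,4),np.round((R0.inv()*R).as_rotvec(degrees=True)/60,4),'rows',np.linalg.norm(np.array(p)-p0)/.0417)
def tool(zdir,ydir):
    z=np.array(zdir,float);z/=np.linalg.norm(z);y=np.array(ydir,float);y-=z*(y@z);y/=np.linalg.norm(y);return Ro.from_matrix(np.c_[np.cross(y,z),y,z])
E
python3 - <<'E'
from h import *
a=np.load('top0.npy');T=cam('top');S=cam('side')
f=lambda u,v:(200+u/4-.4,105+v/4-.4)
for z,pts in((.12,[(86,80),(332,126)]),(.05,[(65,260),(291,303)])):
    P=[onz(T,f(*p),z) for p in pts];d=P[0]-P[1];print(P,np.linalg.norm(d),np.degrees(np.arctan2(-d[0],d[1])))
for t,s in(((289,165.5),(226.15,168.67)),((162.84,171.05),(226,283.7))):print(tri([ray(T,t),ray(S,s)]))
s=bot.sense();w=bot.read_camera('wrist');np.save('w1.npy',w);C=cam('wrist',s);print(s['ee_pos'],s['joint_positions'])
cv2.imwrite('pics/w1.png',w[:,:,::-1])
E
```

```text
clock: 1.1
ee_pos: [0.4938, -0.2698, 0.2175]
ee_rot: [-0.0, 0.99, 0.139, -0.0]
force: [0.8, -1.3, 0.8]
gripper_width: 0.088
grip_force: 0.0
clock: 1.35
ee_pos: [0.4923, -0.2719, 0.2175]
ee_rot: [0.0, 0.99, 0.139, -0.001]
force: [-1.3, -0.5, 0.3]
gripper_width: 0.0879
grip_force: 0.0
[array([0.6409, 0.1402, 0.12  ]), array([ 0.6064, -0.0351,  0.12  ])] 0.17864655836534596 -11.110236370052144
[array([0.5192, 0.1619, 0.05  ]), array([ 0.4848, -0.009 ,  0.05  ])] 0.17439310519476453 -11.382998291196534
(array([ 0.525 , -0.0547,  0.0981]), [np.float64(0.0007178636846096462), np.float64(0.000717863684609941)])
(array([0.5143, 0.3164, 0.0733]), [np.float64(0.0001985685023166207), np.float64(0.00019856850231644057)])
[ 0.4923 -0.2719  0.2175] [ 0.5421  0.4496 -0.1528  1.8086  0.086   0.8909 -0.9408]
```

View pics/w1.png

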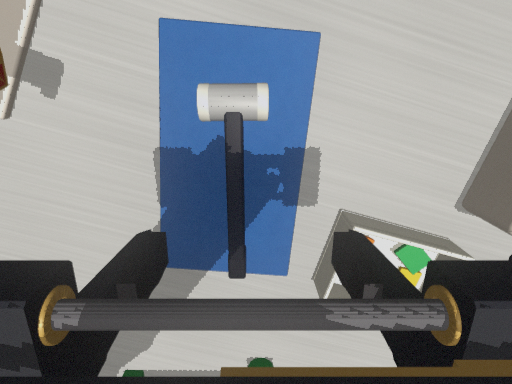

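Wrist view: hammer head at (233,102), handle running straight down to pommel (237,275) on the mat; the hammer is centred and aligned. I refine and plan the grasp.

Run:
```python
from h import *
w=np.load('w1.npy');s=bot.sense();C=cam('wrist',s)
m=max(blobs(blue(w)),key=lambda x:x[0]);ys,xs=np.nonzero(m[3]);hull=cv2.convexHull(np.c_[xs,ys].astype(np.int32))
hm=np.zeros(w.shape[:2],np.uint8);cv2.fillConvexPoly(hm,hull,1);h=hsv(w)
wh=max(blobs((hm>0)&(h[...,1]<70)&(h[...,2]>70)),key=lambda x:x[0]);print(wh[:3])
x,y,ww,hh=wh[2]
hc=onz(C,(x+ww/2-.5,y+hh/2-.5),.026);print('head',hc, 'len',np.linalg.norm(onz(C,(x,y+hh/2),.026)-onz(C,(x+ww,y+hh/2),.026)))
dk=(hm>0)&(w.max(2)<45);L=[]
for v in range(130,240,4):
    u=np.nonzero(dk[v,215:255])[0]+215;L.append(onz(C,(u.mean(),v),.038)[:2])
L=np.array(L);c=L.mean(0);u=np.linalg.svd(L-c)[2][0];u*=np.sign(u[0]);print('handle',c,u,np.degrees(np.arctan2(u[1],u[0])),'resid',np.std((L-c)@[-u[1],u[0]]))
print('lateral head vs handle',(hc[:2]-c)@[-u[1],u[0]])
al=(hc[:2]-c)@u; g=c+u*(al-.060);print('grip',g)
p=g+u*.015
R=tool([0,0,-1],[u[1],-u[0],0])
go([p[0],p[1],.095],R);go([p[0],p[1],.0345],R)
```

```text
(np.int32(1551), array([229.1792,  94.1431]), array([196,  83,  73,  28], dtype=int32))
head [ 0.5579 -0.237   0.026 ] len 0.0712441078843519<stdin>:10: RuntimeWarning: Mean of empty slice.
  ret = ret.dtype.type(ret / rcount)
Traceback (most recent call last):
numpy.linalg.LinAlgError: SVD did not converge
```

Run:
```python
from h import *
w=np.load('w1.npy').astype(int);s=bot.sense();C=cam('wrist',s)
ok=(w[...,2]-w[...,0]<25)
L=[]
for v in range(132,236,4):
    u=np.nonzero(ok[v,218:254])[0]+218
    if 10<len(u)<26:L.append(onz(C,(u.mean(),v),.036)[:2])
L=np.array(L);print(len(L));c=L.mean(0);u=np.linalg.svd(L-c)[2][0];u*=np.sign(u[0]);print('handle',c,u,np.degrees(np.arctan2(u[1],u[0])),'resid',np.std((L-c)@[-u[1],u[0]]))
hc=onz(C,(232.3,102),.026);print('lateral head vs handle',(hc[:2]-c)@[-u[1],u[0]],hc)
al=(hc[:2]-c)@u; g=c+u*(al-.060);print('grip',g)
p=g+u*.015
R=tool([0,0,-1],[u[1],-u[0],0])
go([p[0],p[1],.095],R);go([p[0],p[1],.0345],R)
```

```text
26
handle [ 0.4765 -0.262 ] [0.9592 0.2826] 16.41719750548948 resid 0.00020929479204728386
lateral head vs handle 0.0008411995658884224 [ 0.553  -0.2386  0.026 ]
grip [ 0.4957 -0.2564]
row [ 0.039  -0.0248  0.2043] [ 0.0002  0.0013 -0.0081] rows 3.014309286781097
row [ 0.0391 -0.0248  0.3052] [ 0.0002  0.0013 -0.0081] rows 4.441206662330271
```

```bash
python3 -m jog '0 .039 -.025 .12 0 0 -.008;0 .039 -.025 .204 0 0 -.008;0 .039 -.025 .204 0 0 -.008;0 .039 -.025 .25 0 0 -.008;0 .039 -.025 .29 0 0 -.008;0 .039 -.025 .305 0 0 -.008;0 .039 -.025 .305 0 0 -.008;0 .039 -.025 .305 0 0 -.008;1 .039 -.025 .305 0 0 -.008;1 .039 -.025 .305 0 0 -.008;1 .039 -.025 .305 0 0 -.008;1 .039 -.025 .305 0 0 -.008' 60
python3 -m jog '1 0 0 0 0 0 0;1 0 0 0 0 0 0;1 0 0 0 0 0 0;1 0 0 0 0 0 0'
```

```text
clock: 2.4
ee_pos: [0.5118, -0.251, 0.0359]
ee_rot: [0.0, 0.99, 0.144, 0.001]
force: [0.5, -0.1, 0.6]
gripper_width: 0.0636
grip_force: 0.0
clock: 2.73
ee_pos: [0.5112, -0.2506, 0.0349]
ee_rot: [-0.0, 0.99, 0.144, -0.0]
force: [0.5, -1.1, -0.2]
gripper_width: 0.0367
grip_force: 0.0
```

```bash
python3 -m jog '1 0 0 0 0 0 0;1 0 0 0 0 0 0;1 0 0 0 0 0 0;1 0 0 0 0 0 0;1 0 0 0 0 0 0;1 0 0 -.03 0 0 0;1 0 0 -.08 0 0 0;1 0 0 -.15 0 0 0;1 0 0 -.22 0 0 0;1 0 0 -.22 0 0 0;1 0 0 -.22 0 0 0'
cat >> h.py <<'E'
O=np.array([.5628,.0645]);XB=np.array([.9815,-.1915]);YB=np.array([.1915,.9815])
def fx(x,y,z):p=O+XB*x+YB*y;return np.array([p[0],p[1],z])
RS=tool([0,0,-1],[-YB[0],-YB[1],0])
E
python3 - <<'E'
from h import *
t=fx(-.0556,-.216,.160);print(t);go(t,RS)
s=bot.sense();print(s['grip_force']);w=bot.read_camera('wrist');cv2.imwrite('pics/w2.png',w[:,:,::-1])
E
```

```text
clock: 3.65
ee_pos: [0.5124, -0.2513, 0.1689]
ee_rot: [0.001, 0.99, 0.144, 0.002]
force: [-0.7, 0.4, -4.1]
gripper_width: 0.0175
grip_force: 60.0
[ 0.4669 -0.1369  0.16  ]
row [-0.0187 -0.2045  0.0142] [ 0.002  -0.0038  0.4591] rows 2.9611371546723233
59.99985136091709
```

View pics/w2.png

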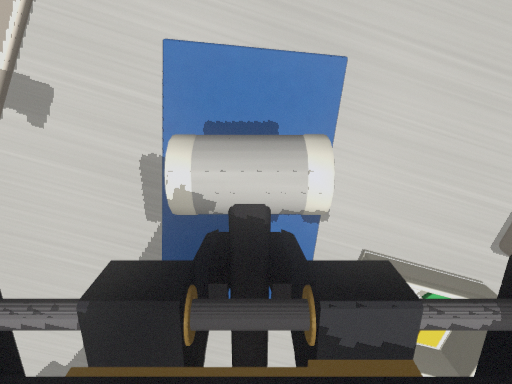

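The hammer is held level, head at (250,175) with faces at u=166 and 333. I go to the approach side of the wedge.

```bash
python3 -m jog '1 -.019 -.204 .014 0 0 .46;1 -.019 -.204 .014 0 0 .46;1 -.019 -.204 .014 0 0 .46;1 -.019 -.204 .014 0 0 .46;1 -.019 -.204 .014 0 0 .46;1 -.019 -.204 .014 0 0 .46;1 -.019 -.204 .014 0 0 .46'
python3 - <<'E'
from h import *
s=bot.sense();w=bot.read_camera('wrist');np.save('w3.npy',w);a=bot.read_camera('top');np.save('top3.npy',a);b=bot.read_camera('side');np.save('side3.npy',b);cv2.imwrite('pics/w3.png',w[:,:,::-1])
C=cam('wrist',s)
# head in tool frame from earlier picture pixels
c=bot.calibration('wrist');H=np.array(c['hand_eye'])
for uv in((166,175),(333,175),(249.5,175)):
    d=H[:3,:3]@np.array([(uv[0]-c['cx'])/c['fx'],(uv[1]-c['cy'])/c['fy'],1]);o=H[:3,3];print('tool',o+d*(.010-o[2])/d[2])
for n,im,CC in(('wrist',w,C),('top',a,cam('top')),('side',b,cam('side'))):
    for x in blobs(red(im),10):print(n,x[0],x[1],x[2])
print(pose()[0])
E
```

```text
clock: 4.28
ee_pos: [0.4653, -0.1375, 0.1576]
ee_rot: [0.0, 0.995, -0.096, -0.001]
force: [-0.5, 0.4, -3.4]
gripper_width: 0.0174
grip_force: 60.0
tool [ 0.0446 -0.0366  0.01  ]
tool [0.0447 0.0373 0.01  ]
tool [0.0447 0.0003 0.01  ]
wrist 1450 [ 86.9917 152.4972] [ 65 120  45  60]
top 10 [320.7  48.9] [319  48   5   3]
top 56 [289.  165.5] [286 160   7  12]
top 20 [162.9 171.2] [161 169   5   6]
side 30 [226.1667 168.6   ] [222 166   9   6]
side 13 [226.     283.6923] [225 282   3   5]
[ 0.4655 -0.1376  0.1581]
```

View pics/w3.png

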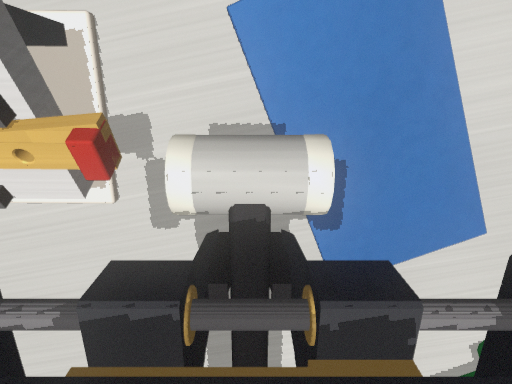

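Wrist view: the wedge's red head is at left, its top face about (68,130)-(104,127)-(111,180)-(83,180), its tail face towards the hammer's left face at u=166. I compute corners in the bed frame.

```bash
cat >> h.py <<'E'
NB=np.array([-.5*XB[0],-.5*XB[1],.8660]);XS=np.array([.866*XB[0],.866*XB[1],.5]);B0=np.array([O[0],O[1],.085])
def onbed(C,uv,h):
    o,d=ray(C,uv);k=((B0+NB*h-o)@NB)/(d@NB);p=o+d*k;q=p-B0;return np.array([q@XS,q[0]*YB[0]+q[1]*YB[1],h]),p
def bed(x,y,h):return B0+XS*x+np.array([YB[0],YB[1],0])*y+NB*h
E
python3 - <<'E'
from h import *
C=cam('wrist',bot.sense());w=np.load('w3.npy')
for uv in((68,130),(104,127),(111,180),(83,180)):print(uv,onbed(C,uv,.0245)[0])
print('hole',onbed(C,(22,156),.0125))
c=w[110:200,0:180,::-1];cv2.imwrite('pics/w3c.png',cv2.resize(c,None,fx=4.4,fy=4.4,interpolation=cv2.INTER_CUBIC))
T=cam('top');print('top hole',onbed(T,(200+292/4-.4,105+233/4-.4),.0125)[0])
E
```

```text
(68, 130) [ 0.0182 -0.1215  0.0245]
(104, 127) [ 0.0201 -0.1412  0.0245]
(111, 180) [-0.0201 -0.1314  0.0245]
(83, 180) [-0.0201 -0.114   0.0245]
hole (array([-0.0109, -0.0753,  0.0125]), array([ 0.533 , -0.0064,  0.0904]))
top hole [-0.0102 -0.0764  0.0125]
```

View pics/w3c.png

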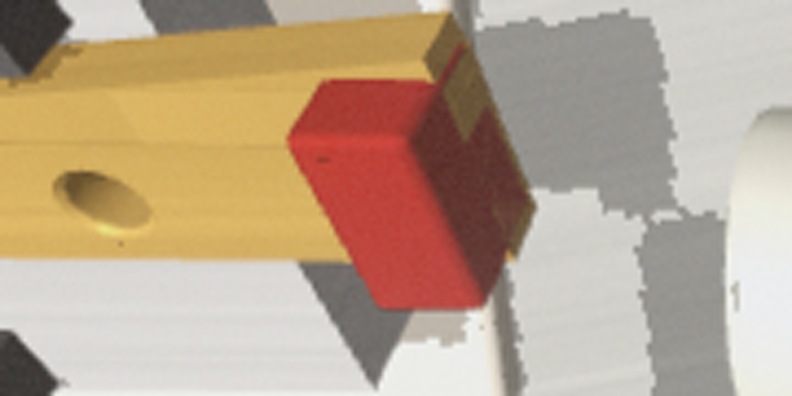

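Run:
```python
from h import *
C=cam('wrist',bot.sense())
Q=[onbed(C,(u/4.4-.4,110+v/4.4-.4),.0245)[0] for u,v in((290,140),(410,138),(488,305),(380,308))];print(np.array(Q),np.mean(Q,0))
t=bed(-.0105,-.132,.0125);print('tail',t)
# tool target: head at tool (.044, face y=-.034, z .013); gap g
for g in(.012,):
    p=t-np.r_[XB,0]*.044-np.r_[YB,0]*(.034+g)+[0,0,.013];print(p);go(p,RS)
```

```text
[[ 0.0105 -0.1168  0.0245]
 [ 0.0108 -0.1318  0.0245]
 [-0.0191 -0.1314  0.0245]
 [-0.0197 -0.116   0.0245]] [-0.0044 -0.124   0.0245]
tail [ 0.5225 -0.0621  0.0906]
[ 0.4705 -0.0988  0.1036]
row [-0.0043 -0.0651  0.0909] [ 0.0002  0.0004 -0.0011] rows 1.6093473703061167
```

```bash
python3 -m jog '1 .0037 0 .04 0 0 0;1 .0037 0 .086 0 0 0;1 .0037 0 .086 0 0 0;1 .0037 -.04 .086 0 0 0;1 .0037 -.065 .086 0 0 0;1 .0037 -.065 .086 0 0 0;1 .0037 -.065 .086 0 0 0'
python3 -m jog '1 0 -.033 0 0 0 0;1 0 -.033 0 0 0 0;1 0 .03 0 0 0 0;1 0 .03 0 0 0 0;1 0 .03 0 0 0 0;1 0 .03 0 0 0 0'
python3 - <<'E'
from h import *
s=bot.sense();w=bot.read_camera('wrist');np.save('w4.npy',w);C=cam('wrist',s)
p=pose()[0]-B0;print(p[0]*YB[0]+p[1]*YB[1])
for x in blobs(red(w),60):print(x[:3])
cv2.imwrite('pics/w4.png',w[:,:,::-1])
E
```

```text
clock: 5.02
ee_pos: [0.4757, -0.0984, 0.1077]
ee_rot: [-0.0, 0.995, -0.096, 0.0]
force: [-0.1, -0.4, -3.9]
gripper_width: 0.0176
grip_force: 60.0
clock: 5.52
ee_pos: [0.4716, -0.1175, 0.1072]
ee_rot: [0.0, 0.995, -0.097, 0.0]
force: [-0.0, -0.0, -3.8]
gripper_width: 0.0173
grip_force: 60.0
-0.1952696917082565
(np.int32(3206), array([ 65.0661, 177.1238]), array([ 29, 137,  72,  79], dtype=int32))
```

View pics/w4.png

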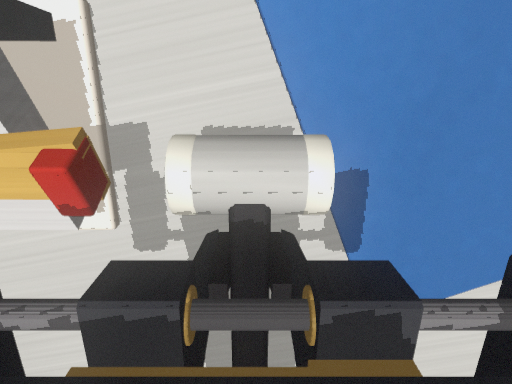

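The wedge's red head is now at about (70,183), with the hammer (166–333) clear at right. I compute the tail position.

Run:
```python
from h import *
C=cam('wrist',bot.sense());print(np.array([onbed(C,q,.0245)[0] for q in((34,153),(71,151),(95,214),(61,215))]))
```

```text
[[ 0.0183 -0.1153  0.0245]
 [ 0.0193 -0.1295  0.0245]
 [-0.0191 -0.1241  0.0245]
 [-0.0199 -0.108   0.0245]]
```

```bash
python3 -m jog '1 0 -.05 0 0 0 0;1 0 -.076 0 0 0 0;1 0 -.076 0 0 0 0;1 0 0 0 0 0 0;1 0 0 0 0 0 0;1 0 0 0 0 0 0;1 0 0 0 0 0 0'
python3 -m jog '1 0 -.06 0 0 0 0;1 0 -.087 0 0 0 0;1 0 -.087 0 0 0 0'
python3 -m jog '1 0 .08 0 0 0 0;1 0 .08 0 0 0 0;1 0 .08 0 0 0 0;1 0 .08 0 0 0 0'
python3 - <<'E'
from h import *
s=bot.sense();w=bot.read_camera('wrist');np.save('w5.npy',w);C=cam('wrist',s)
m=max(blobs(red(w),60),key=lambda x:x[0]);y,x=np.nonzero(m[3]);i=y>=y.max()-1;print(m[:3],x[i].min(),x[i].max())
for u in(x[i].min(),x[i].max()):print(onbed(C,(u,y.max()),.0245)[0])
w4=np.load('w4.npy');m=max(blobs(red(w4),60),key=lambda x:x[0]);y,x=np.nonzero(m[3]);i=y>=y.max()-1;print(x[i].min(),x[i].max())
E
```

```text
clock: 6.15
ee_pos: [0.4715, -0.1169, 0.1069]
ee_rot: [-0.0, 0.995, -0.097, -0.0]
force: [0.0, 0.9, -2.9]
gripper_width: 0.0176
grip_force: 60.0
clock: 6.4
ee_pos: [0.4818, -0.0638, 0.1069]
ee_rot: [0.001, 0.995, -0.095, -0.0]
force: [-0.3, -0.8, -2.8]
gripper_width: 0.0172
grip_force: 60.0
clock: 6.73
ee_pos: [0.4726, -0.112, 0.1069]
ee_rot: [-0.0, 0.995, -0.097, 0.0]
force: [0.2, 0.9, -4.3]
gripper_width: 0.0179
grip_force: 60.0
(np.int32(3538), array([ 42.5319, 176.2236]), array([  2, 136,  77,  79], dtype=int32)) 40 70
[-0.0192 -0.094   0.0245]
[-0.0192 -0.1078  0.0245]
64 90
```

```bash
python3 -m jog '1 0 -.06 0 0 0 0;1 0 -.086 0 0 0 0;1 0 -.086 0 0 0 0'
python3 -m jog '1 0 .02 0 0 0 0;1 0 .02 0 0 0 0;1 0 -.004 0 0 0 0;1 0 -.004 0 0 0 0'
python3 -m jog '1 0 .03 0 0 0 0;1 0 .03 0 0 0 0;1 0 .03 0 0 0 0'
python3 - <<'E'
from h import *
s=bot.sense();w=bot.read_camera('wrist');np.save('w6.npy',w);C=cam('wrist',s)
m=max(blobs(red(w),60),key=lambda x:x[0]);y,x=np.nonzero(m[3]);i=y>=y.max()-1;print(m[:3],x[i].min(),x[i].max())
for u in(x[i].min(),x[i].max()):print(onbed(C,(u,y.max()),.0245)[0])
E
```

```text
clock: 7.03
ee_pos: [0.4814, -0.0626, 0.1067]
ee_rot: [0.002, 0.995, -0.097, -0.001]
force: [-2.7, -6.8, -2.9]
gripper_width: 0.0174
grip_force: 59.8
clock: 7.37
ee_pos: [0.4819, -0.0623, 0.1068]
ee_rot: [0.002, 0.995, -0.098, -0.001]
force: [-3.0, -13.6, -0.9]
gripper_width: 0.0175
grip_force: 59.9
clock: 7.62
ee_pos: [0.4795, -0.0768, 0.1069]
ee_rot: [-0.0, 0.995, -0.097, 0.0]
force: [0.9, -0.8, -3.5]
gripper_width: 0.0177
grip_force: 59.8
(np.int32(2551), array([119.8961, 179.9157]), array([ 92, 141,  56,  75], dtype=int32)) 116 146
[-0.0198 -0.0931  0.0245]
[-0.0198 -0.107   0.0245]
```

```bash
python3 -m jog '1 0 -.03 0 0 0 0;1 0 -.035 0 0 0 0;1 0 -.035 0 0 0 0'
python3 -m jog '1 0 .12 0 0 0 0;1 0 .12 0 0 0 0;1 0 .12 0 0 0 0;1 0 .12 -.06 0 0 0;1 0 .12 -.06 0 0 0'
python3 - <<'E'
from h import *
R=tool([0,0,-1],[.2826,-.9592,0])
g=np.array([.4957,-.2564])
p=g+np.array([.9592,.2826])*.0155
go([p[0],p[1],.12],R);go([p[0],p[1],.0365],R)
E
```

```text
clock: 7.92
ee_pos: [0.4817, -0.0618, 0.1068]
ee_rot: [0.003, 0.995, -0.1, -0.001]
force: [-5.7, -19.2, 1.1]
gripper_width: 0.0177
grip_force: 60.1
clock: 8.33
ee_pos: [0.4722, -0.1267, 0.1464]
ee_rot: [-0.0, 0.995, -0.097, 0.003]
force: [1.3, -0.6, -2.8]
gripper_width: 0.0172
grip_force: 59.8
row [0.1026 0.1927 0.0444] [ 0.0004 -0.0054 -0.4585] rows 3.205802071177154
row [0.1018 0.1928 0.1835] [ 0.0004 -0.0054 -0.4585] rows 4.10136317333731
```

```bash
python3 -m jog '1 .102 .193 .04 0 0 -.4585;1 .102 .193 .04 0 0 -.4585;1 .102 .193 .04 0 0 -.4585;1 .102 .193 .04 0 0 -.4585;1 .102 .193 .04 0 0 -.4585;1 .102 .193 .1 0 0 -.4585;1 .102 .193 .15 0 0 -.4585;1 .102 .193 .17 0 0 -.4585;1 .102 .193 .184 0 0 -.4585;1 .102 .193 .185 0 0 -.4585;1 .102 .193 .185 0 0 -.4585'
python3 -m jog '.6 0 0 0 0 0 0;.6 0 0 0 0 0 0;.6 0 0 0 0 0 0;.6 0 0 0 0 0 0;.6 0 0 0 0 0 0;.6 0 0 0 0 0 0;.6 0 0 -.03 0 0 0;0 0 0 -.1 0 0 0;0 0 0 -.2 0 0 0;0 0 0 -.3 0 0 0;0 0 0 -.3 0 0 0'
python3 - <<'E'
from h import *
Rp=RS
go([.512,.262,.24],Rp)
print(bot.sense()['joint_positions'])
E
```

```text
clock: 9.25
ee_pos: [0.5066, -0.249, 0.0335]
ee_rot: [-0.002, 0.99, 0.143, -0.002]
force: [-7.9, 6.4, 13.1]
gripper_width: 0.0176
grip_force: 60.0
clock: 10.17
ee_pos: [0.5076, -0.2524, 0.2144]
ee_rot: [0.0, 0.99, 0.143, 0.001]
force: [0.9, 0.2, 0.5]
gripper_width: 0.0598
grip_force: 0.0
row [ 0.2494 -0.8202 -0.0429] [ 0.0004 -0.001   0.4576] rows 12.351186964660705
[ 0.524   0.4619 -0.1851  1.7995  0.1058  0.8886 -0.9931]
```

```bash
python3 -m jog '0 .245 -.86 -.05 0 0 .457;0 .245 -.86 -.05 0 0 .457;0 .245 -.86 -.05 0 0 .457;0 .245 -.86 -.05 0 0 .457;0 .245 -.86 -.05 0 0 .457;0 .245 -.86 -.05 0 0 .457;0 .245 -.86 -.05 0 0 .457;0 .245 -.86 -.05 0 0 .457;0 .245 -.86 -.05 0 0 .457;0 .245 -.86 -.05 0 0 .457;0 .245 -.86 -.05 0 0 .457;0 .245 -.86 -.05 0 0 .457'
python3 -m jog '0 0 0 0 0 0 0;0 0 0 0 0 0 0;0 0 0 0 0 0 0'
python3 - <<'E'
from h import *
s=bot.sense();w=bot.read_camera('wrist');np.save('w7.npy',w);a=bot.read_camera('top');np.save('top7.npy',a);C=cam('wrist',s);print(s['ee_pos'],s['joint_positions'])
for x in blobs(red(w),20):print(x[:3],onz(C,x[1],.08))
a=np.hstack([w[:,:,::-1],a[100:292,150:406,::-1].repeat(2,0).repeat(2,1)[:, :512]]);cv2.imwrite('pics/w7.png',cv2.resize(a,(800,300),interpolation=cv2.INTER_AREA))
E
```

```text
clock: 11.17
ee_pos: [0.5025, 0.2437, 0.2397]
ee_rot: [-0.0, 0.995, -0.096, 0.0]
force: [0.7, -0.3, 0.2]
gripper_width: 0.0882
grip_force: 0.0
clock: 11.42
ee_pos: [0.5029, 0.2411, 0.2392]
ee_rot: [0.0, 0.995, -0.096, -0.0]
force: [-0.2, -0.1, -0.5]
gripper_width: 0.0881
grip_force: 0.0
[0.5029 0.2411 0.2392] [-0.3403  0.4215 -0.2415  1.7984  0.1225  0.937  -2.3971]
(np.int32(157), array([166.9745, 180.7261]), array([160, 174,  15,  14], dtype=int32)) [0.5155 0.318  0.08  ]
```

View pics/w7.png

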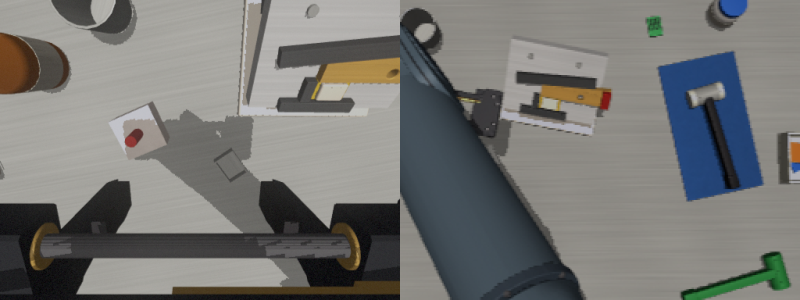

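Left (wrist): pin at (133,137) in its stand, bottle at far left; right (top): hammer flat on the mat, wedge in. The body's long side would come near the bottle, so I turn the gripper 90° so the jaws close along bed x.

```bash
cat >> h.py <<'E'
RP=tool([0,0,-1],[XB[0],XB[1],0])
RI=tool(-NB,XS)
E
python3 - <<'E'
from h import *
T=cam('top');S=cam('side');print('bottle cap',tri([ray(T,(116.5,128)),ray(S,(161.3,317))]))
p0,R0=pose();p=[.515,.300,.21]
go(p,R0*Ro.from_euler('z',-59.5,degrees=True))
w=np.load('w7.npy');C=cam('wrist',bot.sense())
# wedge hole not in view; pin blob
m=max(blobs(red(w),20),key=lambda x:x[0]);print(onz(C,m[1],.07))
E
python3 -m jog '0 .001 -.1 .05 0 0 -.992;0 .001 -.1 .05 0 0 -.992;0 .001 -.1 .05 0 0 -.992;0 .001 -.1 .05 0 0 -.992;0 .001 -.1 .05 0 0 -.992;0 .001 -.1 .05 0 0 -.992;0 .001 -.1 .05 0 0 -.992;0 .001 -.1 .05 0 0 -.992;0 .001 -.1 .05 0 0 -.992;0 .001 -.1 .05 0 0 -.992'
python3 - <<'E'
from h import *
go([.515,.300,.19],RP)
E
```

```text
bottle cap (array([0.6268, 0.4273, 0.1451]), [np.float64(0.0009732998682256283), np.float64(0.0009732998682259584)])
row [-0.0002 -0.1023  0.0487] [ 0.     -0.     -0.9917] rows 1.6298807054560829
[0.5137 0.32   0.07  ]
clock: 12.35
ee_pos: [0.5156, 0.2985, 0.2093]
ee_rot: [0.0, 0.912, 0.41, -0.0]
force: [-0.6, 0.8, -0.0]
gripper_width: 0.0885
grip_force: 0.0
row [ 0.0012 -0.0025  0.0321] [ 0.0002  0.0009 -0.5087] rows 0.46395758667542314
```

```bash
python3 -m jog '0 -.02 -.003 .05 0 0 -.509;0 -.02 -.003 .05 0 0 -.509;0 -.02 -.003 .05 0 0 -.509;0 -.02 -.003 .05 0 0 -.509;0 -.02 -.003 .05 0 0 -.509;0 -.02 -.003 .05 0 0 -.509;0 -.02 -.003 .05 0 0 -.509'
python3 - <<'E'
from h import *
s=bot.sense();w=bot.read_camera('wrist');np.save('w8.npy',w);C=cam('wrist',s);print(s['ee_pos'],s['joint_positions'])
for x in blobs(red(w),40):
    print(x[:3])
    for z in(.04,.06,.08):print(onz(C,x[1],z))
    q=np.median([onz(C,x[1],.062)],0)
h=hsv(w)
x0,y0,ww,hh=x[2];c=w[max(0,y0-60):y0+hh+60,max(0,x0-80):x0+ww+80,::-1];print(x0-80,y0-60);cv2.imwrite('pics/w8.png',cv2.resize(c,None,fx=3,fy=3,interpolation=cv2.INTER_CUBIC))
E
```

```text
clock: 12.93
ee_pos: [0.506, 0.2917, 0.1794]
ee_rot: [0.0, 0.773, 0.635, -0.0]
force: [-1.3, 0.8, 0.2]
gripper_width: 0.0884
grip_force: 0.0
[0.506  0.2917 0.1794] [-0.172   0.6017 -0.5863  1.7593  0.4099  0.9055 -1.1302]
(np.int32(276), array([253.1993, 162.3986]), array([244, 154,  19,  18], dtype=int32))
[0.5139 0.3095 0.04  ]
[0.5145 0.3142 0.06  ]
[0.5152 0.3188 0.08  ]
164 94
```

View pics/w8.png

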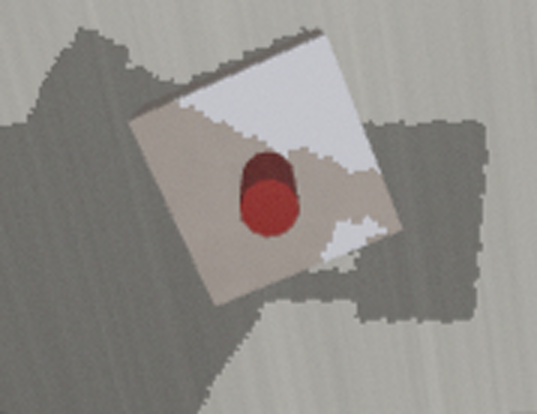

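Crop: the pin's top disc at (270,207) (full image 254,163) in the stand, whose top corners are (130,122),(322,33),(400,230),(217,304).

Run:
```python
from h import *
C=cam('wrist',bot.sense())
P=np.array([onz(C,(164+u/3-.3,94+v/3-.3),.04) for u,v in((130,122),(322,33),(400,230),(217,304))]);print(P.mean(0),[np.linalg.norm(P[i]-P[i-1]) for i in range(4)])
d=onz(C,(253.6,162.7),.08);print(d)
p=(d+P.mean(0))[:2]/2;print(p)
go([*p,.115],RP);go([*p,.070],RP)
```

```text
[0.5152 0.3186 0.04  ] [np.float64(0.0591765939063505), np.float64(0.05868759513452125), np.float64(0.060486098581626166), np.float64(0.058365117453433306)]
[0.5154 0.3188 0.08  ]
[0.5153 0.3187]
row [0.0467 0.0066 0.1075] [ 0.0002  0.0004 -0.0016] rows 1.6886108490923202
row [0.0468 0.0066 0.1825] [ 0.0002  0.0004 -0.0016] rows 2.7117151004289086
```

```bash
python3 -m jog '.4 .047 .0066 .04 0 0 0;.4 .047 .0066 .1 0 0 0;.4 .047 .0066 .1 0 0 0;.4 .047 .0066 .15 0 0 0;.4 .047 .0066 .182 0 0 0;.4 .047 .0066 .182 0 0 0;.4 .047 .0066 .182 0 0 0;1 .047 .0066 .182 0 0 0;1 .047 .0066 .182 0 0 0;1 .047 .0066 .182 0 0 0;1 .047 .0066 .182 0 0 0;1 .047 .0066 .182 0 0 0' 30
python3 -m jog '1 0 0 0 0 0 0;1 0 0 0 0 0 0;1 0 0 0 0 0 0;1 0 0 0 0 0 0;1 0 0 0 0 0 0;1 0 0 0 0 0 0'
```

```text
clock: 13.98
ee_pos: [0.5152, 0.3198, 0.071]
ee_rot: [0.0, 0.771, 0.636, 0.0]
force: [-0.6, -0.1, 0.3]
gripper_width: 0.0217
grip_force: 0.0
clock: 14.48
ee_pos: [0.515, 0.3198, 0.0706]
ee_rot: [0.0, 0.771, 0.637, 0.0]
force: [-1.1, -1.3, 5.2]
gripper_width: 0.0141
grip_force: 30.0
```

```bash
python3 -m jog '1 0 0 -.03 0 0 0;1 0 0 -.08 0 0 0;1 0 0 -.14 0 0 0;1 0 0 -.2 0 0 0;1 0 0 -.217 0 0 0;1 0 0 -.217 0 0 0;1 0 0 -.217 0 0 0;1 0 0 -.217 0 0 0'
python3 - <<'E'
from h import *
t=bed(-.0105,-.095,.13);print(t);go(t,RI)
E
```

```text
clock: 15.15
ee_pos: [0.514, 0.3188, 0.1985]
ee_rot: [-0.0, 0.771, 0.637, -0.002]
force: [0.0, -1.2, -0.6]
gripper_width: 0.0141
grip_force: 30.0
[ 0.4719 -0.0146  0.1923]
row [-0.5588  0.0364  0.0115] [-0.5021  0.0018  0.0023] rows 8.05854322978967
```

```bash
python3 -m jog '1 -.559 .036 .011 -.502 .002 .002;1 -.559 .036 .011 -.502 .002 .002;1 -.559 .036 .011 -.502 .002 .002;1 -.559 .036 .011 -.502 .002 .002;1 -.559 .036 .011 -.502 .002 .002;1 -.559 .036 .011 -.502 .002 .002;1 -.559 .036 .011 -.502 .002 .002;1 -.559 .036 .011 -.502 .002 .002;1 -.559 .036 .011 -.502 .002 .002;1 -.559 .036 .011 -.502 .002 .002;1 -.559 .036 .011 -.502 .002 .002;1 -.559 .036 .011 -.502 .002 .002'
python3 - <<'E'
from h import *
s=bot.sense();w=bot.read_camera('wrist');np.save('w9.npy',w);C=cam('wrist',s);print(s['ee_pos'],s['joint_positions'])
print('hole expected px',proj(C,bed(-.0105,-.055,.0125)), 'pin tip px',proj(C,pose()[0]+pose()[1].apply([0,0,.058])))
cv2.imwrite('pics/w9.png',cv2.resize(w[:,:,::-1],(800,600),interpolation=cv2.INTER_CUBIC))
E
```

```text
clock: 16.15
ee_pos: [0.4712, -0.0154, 0.1924]
ee_rot: [0.199, 0.746, 0.613, 0.165]
force: [-0.4, 0.5, -1.2]
gripper_width: 0.0143
grip_force: 30.0
[ 0.4712 -0.0154  0.1924] [ 0.4304  0.2596 -0.6649  2.396   1.4795  0.3406 -1.759 ]
hole expected px [248.6929 141.6435] pin tip px [248.1562 223.0073]
```

View pics/w9.png

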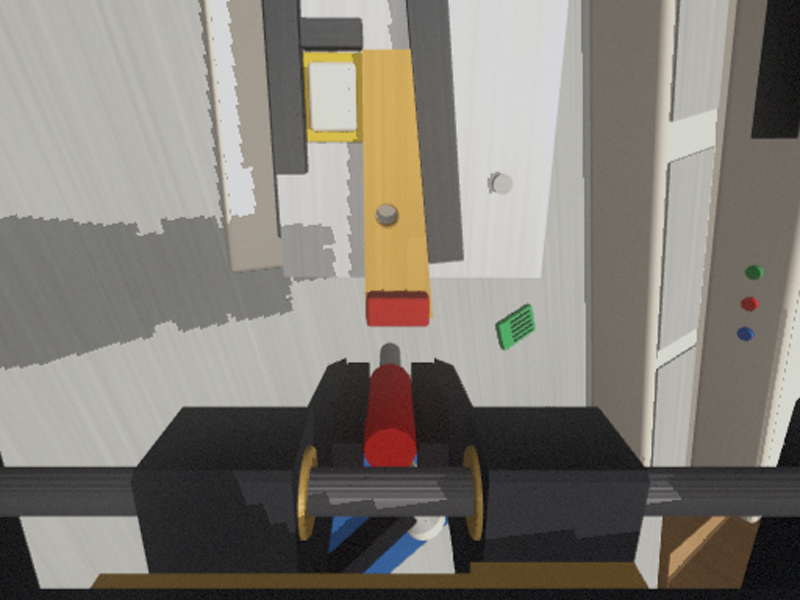

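Wrist view: wedge hole at (387,214), i.e. (247.5,136.8) in full pixels, red head at (399,309) outside the bed's edge. The pin is straight in the jaws, tip at (390,347).

Run:
```python
from h import *
w=np.load('w9.npy');C=cam('wrist',bot.sense());h=hsv(w)
sub=np.s_[120:155,235:262]
m=h[sub][...,1]<120   # not brass
for x in blobs(m,15):print(x[0],x[1]+[235,120],x[2]); 
m=(abs(h[...,0]-20)>7)|(h[...,1]<120)|(h[...,2]<110)
for x in blobs(m[sub],15):print('b',x[0],x[1]+[235,120],x[2])
for uv in((247.4,136.7),):print(onbed(C,uv,.0125))
f=lambda u,v:(u/1.5625-.3,v/1.5625-.3)
print('bed right edge',onbed(C,f(540,277),0)[0],onbed(C,f(350,278),0)[0],'face',onbed(C,f(368,325),.0245)[0],onbed(C,f(429,325),.0245)[0])
print('head top',onbed(C,f(368,296),.0245)[0])
```

```text
135 [246.7407 136.6519] [ 5 11 14 13]
b 140 [246.8786 136.8357] [ 5 11 14 13]
(array([-0.0113, -0.0524,  0.0125]), array([0.537 , 0.0162, 0.0902]))
bed right edge [ 0.0715 -0.0886  0.    ] [-0.0317 -0.0888  0.    ] face [-0.0212 -0.1066  0.0245] [ 0.0097 -0.1067  0.0245]
head top [-0.0209 -0.0911  0.0245]
```

Run:
```python
from h import *
go(bed(-.012,-.0515,.082),RI)
```

```text
row [ 0.0759 -0.0024  0.0804] [-0.0011 -0.0001 -0.0045] rows 1.5916592433412258
```

```bash
python3 -m jog '1 .04 -.0024 .02 0 0 0;1 .076 -.0024 .05 0 0 0;1 .076 -.0024 .08 0 0 0;1 .076 -.0024 .08 0 0 0;1 .076 -.0024 .08 0 0 0;1 .076 -.0024 .08 0 0 0'
python3 - <<'E'
from h import *
s=bot.sense();print(s['joint_positions'],s['force']);go(bed(-.012,-.0515,.082),RI)
w=bot.read_camera('wrist');np.save('w10.npy',w);c=w[110:290,180:320,::-1];cv2.imwrite('pics/w10.png',cv2.resize(c,None,fx=3.3,fy=3.3,interpolation=cv2.INTER_CUBIC))
E
```

```text
clock: 16.7
ee_pos: [0.5024, 0.0266, 0.1513]
ee_rot: [0.199, 0.746, 0.614, 0.165]
force: [0.1, 0.8, -0.1]
gripper_width: 0.0137
grip_force: 30.0
[ 0.3094  0.4351 -0.6752  2.3409  1.69    0.4847 -2.0236] [ 0.1095  0.7927 -0.117 ]
row [-0.0046 -0.0001  0.0023] [-0.0002 -0.0017 -0.0003] rows 0.07393323138212986
```

View pics/w10.png

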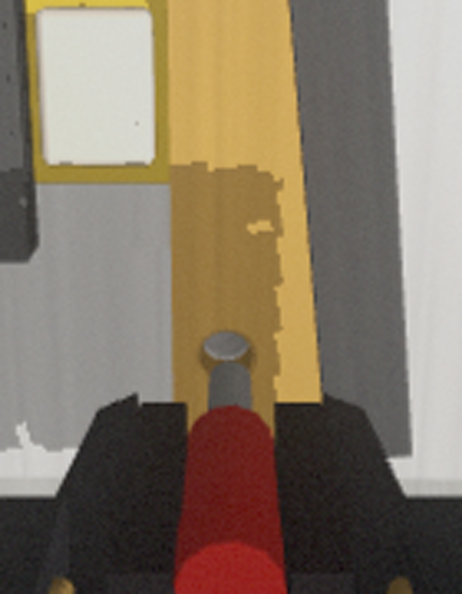

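Crop: hole centred at about (229,348) → full (249.4,215.2), shank centred at u=231 just below it. Alignment across is good; I check along y.

Run:
```python
from h import *
C=cam('wrist',bot.sense());p,R=pose()
print('hole',onbed(C,(249.1,215.2),.0125)[0])
q=p-B0;print('tcp bed',q@XS,q[:2]@YB,q@NB)
for d in(.024,.058):print(proj(C,p+R.apply([-.001,0,d])),proj(C,p+R.apply([0,0,d])))
go(bed(-.012,-.0515,.082),RI)
```

```text
hole [-0.0105 -0.0501  0.0125]
tcp bed -0.011278092529831474 -0.04883943024604315 0.08369796559436123
[247.7202 249.4718] [247.7181 247.7875]
[247.9662 222.8311] [247.9649 221.3845]
row [-0.0044 -0.0012  0.0028] [ 0.0011 -0.0016 -0.0005] rows 0.07769953312416324
```

```bash
python3 -m jog '1 -.0013 0 .01 0 0 0;1 -.0013 0 .016 0 0 0;1 -.0013 0 .022 0 0 0;1 -.0013 0 .028 0 0 0;1 -.0013 0 .034 0 0 0;1 -.0013 0 .036 0 0 0;1 -.0013 0 .036 0 0 0'
python3 - <<'E'
from h import *
p,R=pose();q=p-B0;print('tcp bed',q@XS,q[:2]@YB,q@NB,'f tool',R.inv().apply(bot.sense()['force']))
E
```

```text
clock: 17.33
ee_pos: [0.5136, 0.0236, 0.1324]
ee_rot: [0.199, 0.746, 0.614, 0.165]
force: [-1.1, -1.4, -3.5]
gripper_width: 0.0139
grip_force: 30.0
tcp bed -0.011340571679889708 -0.04956898668141866 0.06127485841514691 f tool [-1.5982 -2.421   2.64  ]
```

```bash
python3 -m jog '1 0 0 .006 0 0 0;1 0 0 .012 0 0 0;1 0 0 .018 0 0 0;1 0 0 .024 0 0 0;1 0 0 .029 0 0 0;1 0 0 .029 0 0 0'
python3 - <<'E'
from h import *
p,R=pose();q=p-B0;print('tcp bed',q@XS,q[:2]@YB,q@NB,'f tool',R.inv().apply(bot.sense()['force']))
E
```

```text
clock: 17.83
ee_pos: [0.5222, 0.0218, 0.117]
ee_rot: [0.199, 0.746, 0.614, 0.165]
force: [-3.1, -2.4, -5.2]
gripper_width: 0.0139
grip_force: 30.0
tcp bed -0.011419990122929467 -0.049664131603821535 0.04355207739843404 f tool [-2.9134 -4.8206  3.2416]
```

```bash
python3 -m jog '1 0 0 .003 0 0 0;1 0 0 .006 0 0 0;1 0 0 .006 0 0 0'
python3 - <<'E'
from h import *
p,R=pose();q=p-B0;print('tcp bed',q@XS,q[:2]@YB,q@NB,'f tool',R.inv().apply(bot.sense()['force']))
w=bot.read_camera('wrist');cv2.imwrite('pics/w11.png',w[:,:,::-1]);h=0
E
```

```text
clock: 18.08
ee_pos: [0.5231, 0.0219, 0.1153]
ee_rot: [0.2, 0.745, 0.614, 0.166]
force: [-18.1, -2.8, 19.9]
gripper_width: 0.0142
grip_force: 30.0
tcp bed -0.01148914676185998 -0.04935643562304193 0.04163864165687122 f tool [ -6.1581  -4.9209 -25.9132]
```

```bash
python3 -m jog '.66 0 0 -.002 0 0 0;.66 0 0 -.002 0 0 0;.66 0 0 -.002 0 0 0;.66 0 0 -.002 0 0 0;.66 0 0 -.002 0 0 0;.66 0 0 -.03 0 0 0;.66 0 0 -.08 0 0 0;.66 0 0 -.14 0 0 0;.66 0 0 -.2 0 0 0;.66 -.07 0 -.2 0 0 0;.66 -.07 0 -.2 0 0 0'
python3 - <<'E'
from h import *
s=bot.sense();print(s['force'],s['joint_positions']);w=bot.read_camera('wrist');C=cam('wrist',s)
a=bot.read_camera('top');b=bot.read_camera('side')
for n,im in(('w',w),('top',a),('side',b)):
    for x in blobs(red(im),6):print(n,x[:3])
P=bed(-.0115,-.0515,.0525);print('expected pin top',P,proj(C,P),proj(cam('top'),P),proj(cam('side'),P))
g=np.hstack([cv2.resize(w[:,:,::-1],(400,300)),cv2.resize(a[100:244,190:382,::-1],(400,300))]);cv2.imwrite('pics/end.png',g)
E
```

```text
clock: 19.05
ee_pos: [0.4601, -0.0014, 0.2195]
ee_rot: [0.201, 0.744, 0.615, 0.167]
force: [0.2, -0.8, -0.4]
gripper_width: 0.03
grip_force: 0.0
[ 0.2123 -0.7886 -0.3719] [ 0.6247  0.2068 -0.9071  2.3915  1.2803  0.3843 -1.5832]
w (np.int32(375), array([244.6907, 150.408 ]), array([236, 138,  18,  25], dtype=int32))
w (np.int32(541), array([251.0739, 199.6525]), array([234, 190,  35,  18], dtype=int32))
w (np.int32(54), array([459.2778, 196.0556]), array([455, 193,  10,   7], dtype=int32))
top (np.int32(10), array([320.7,  48.9]), array([319,  48,   5,   3], dtype=int32))
top (np.int32(15), array([282., 160.]), array([280, 159,   5,   3], dtype=int32))
top (np.int32(40), array([264.275, 164.8  ]), array([262, 160,   5,  10], dtype=int32))
side (np.int32(66), array([224.4242, 178.3939]), array([220, 171,   9,  18], dtype=int32))
expected pin top [0.5174 0.0209 0.1247] [244.5038 154.7524] [263.5159 167.1433] [227.5406 178.8203]
```

View pics/end.png

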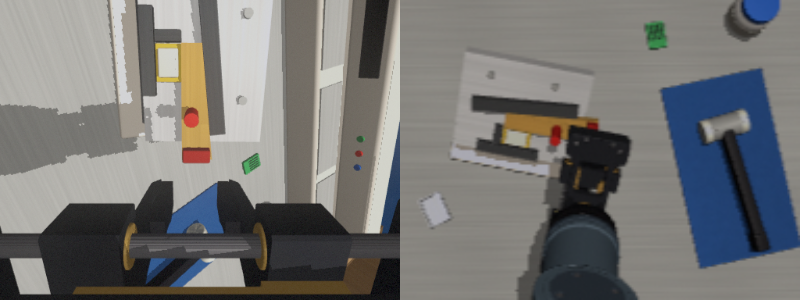

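The picture shows the pin seated upright to the bed at (191,119), right where expected. The hammer lies flat on the mat and the gripper is clear.

```bash
python3 -c "
from rig import bot;print(bot.job_done())"
```

```text
the job is handed in; nothing more can be done
None
```

I handed the job in at about 19 s, with no verdict shown. The wedge was tapped home against its stop, the hammer laid back on the mat, the pin pushed in until it seated, and the gripper left clear of everything.

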